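Store core-bit tubes crown end down

TASK

Put the two core-bit tubes from the bench into the two free lanes of the sloping rack, one to a lane, each lying flat in its lane with its heavy crown end down, against the front lip. You cannot see which end is heavy: lift each tube by its middle and feel. Carry the tubes by the middle, lay them down gently without dropping them or letting them shoot down the rack, and leave the tube already stored and the other things on the bench alone.

Things in the scene. Friction and masses are not known exactly. Their poses are not given: they have to be found in the camera images.
- tube_a: Core-bit tube: square grey plastic, 180 mm long, 36 x 36 mm, identical black 40 x 40 x 16 mm caps on both ends, lying on the bench at varied headings. Origin at its middle, 20 mm up; x along its length. About 0.4 kg. The bit's steel crown is fixed in one end: centre of mass 14 to 50 mm from the middle (0.05-0.2 N m). Nothing shows which end; each tube's is drawn afresh each time, unrelated to x.
- tube_b: Core-bit tube: square grey plastic, 180 mm long, 36 x 36 mm, identical black 40 x 40 x 16 mm caps on both ends, lying on the bench at varied headings. Origin at its middle, 20 mm up; x along its length. About 0.4 kg. The bit's steel crown is fixed in one end: centre of mass 14 to 50 mm from the middle (0.05-0.2 N m). Nothing shows which end; each tube's is drawn afresh each time, unrelated to x.
- bed: Sloping bed of the fixed rack, grey sheet steel on dark legs: 282 mm wide, 215 mm long, rising at 30 degrees away from the robot, its upper edge 0.13 m above the bench. Origin mid-width at the foot of the slope, on the surface against the lip; x up the slope along the lanes, y across to the left, z out of the bed. The lip stands 28 mm out of the bed, the side flanges 16 mm; the top end is open.
- lane_middle (a point): Middle lane of the rack, free. Point on its centre line, on the bed surface, 90 mm up the slope from the lip: the middle of a stored 180 mm tube lies 20 mm straight out of the bed from here. Axes as the bed's. Lanes are 84 mm wide, 90 mm apart, parted by ribs 6 mm thick and 8 mm high.
- lane_right (a point): Right lane (at y = -90 mm of the bed), free: the same point as for the middle lane.
- stored_tube: Bigger tube (210 mm long, 52 x 52 mm, caps 56 x 56 mm, 0.7 kg) already stored in the left lane (y = +90 mm of the bed) against the lip; leave it alone. Origin at its middle; x along its length.
- brick: a loose clay brick 102 x 215 x 65 mm lying on the bench, a bystander. Origin at the centre of its underside.
- club_hammer: a club hammer lying on the bench, a bystander: steel head 44 x 100 x 44 mm, wooden handle 222 mm long along its -x. Origin under the middle of the head.
- bottle: a closed white bottle, 72 mm across and 190 mm tall, standing on the bench, a bystander. Origin at the centre of its underside.
Mind the look-alikes: they are no part of the job. Leave any green look-alike of the tube_a alone. What is shaped like the tube_b but purple is not meant.

How it is judged:
By the outcome, as a careful person would: the job done as asked, in the order asked, and still so for the second after the job is handed in, with the robot touching nothing.
It also fails if it takes over 72 s, if anything falls off the work surface, if the arm or the gripper's body presses on something with over 40 N, if the wrist force passes 120 N, or if a joint passes its speed limit or range.

ROBOT

A 7-joint arm with a two-finger parallel gripper is mounted at the origin on the work surface. World frame = base frame: x ahead of the robot, y to its left, z up, the work surface at z = 0. Lengths are in m, angles in rad, forces in N, time in s.
With the tool pointing down it reaches from about 0.4 to 0.875 m from the base axis. Payload 19.3 kg.
Tool frame: the origin (TCP) lies at the very end of the fingers, on their centre line; the grasp point (between the pads) lies 19 mm behind it; z points along the fingers, y is the line along which they close (so a half turn about z gives the same grasp; the last joint's range is limited). The gripper opens to 85 mm and grips with 20 to 120 N. Pads are 22 mm wide; open, the fingers measure 114 mm over their backs; the gripper's body (76 mm by 85 mm) begins 54 mm behind the grasp point. The pads swing forward as they close: fully open they stand 13 mm farther back than shut.
Start: joints at [-1.305, 0.521, -0.036, 1.599, 0.021, 1.021, -0.113], TCP at [0.206, 0.59, 0.231] pointing down, gripper open.
Joint ranges: [-2.91, 2.91], [-0.3, 2.13], [-1.5, 1.42], [0.17, 2.43], [-1.26, 4.41], [0.16, 1.93], [-2.52, 2.52]. Speed limits (rad/s): [1.89, 1.89, 2.39, 2.39, 3.01, 3.01, 3.01].

INTERFACE

Orientations are given as [roll, pitch, yaw] about the fixed x, y, z axes, in that order (R = Rz(yaw) Ry(pitch) Rx(roll)).
In Python, from workcell import monitor, viewer, bot gives the robot as it stands.
- The arm moves only by the tool move_arm, never from a script. Its arguments are lists of equal length, an entry for each row: "gripper": the opening, from 0 (shut) to 1 (fully open); "linear": the shift along the tool's x, y, z in cm, a list of three; "twist": the turn about the tool's z in degrees. A call has 1 to 8 rows; each row shifts and turns the commanded pose from where the row before left it, along the tool's axes as they then stand; what a row does not reach is not made up. A row lasts 1/10 s, in which the tool goes at most 50 mm and 8.59 degrees, less where a joint would pass 70% of its speed; a pose out of reach is approached as far as the arm can. A call with a gripper value outside its range is refused whole. The fingers move at their own pace and stop on an object; "squeeze" is the grip in N (left out, the last holds). Time passes only in rows, so rows that do not move let the fingers close. It gives the time, the measured TCP pose, the force, the opening and the grip force at its end, in the units of the state.
- monitor.observe(): the state, without advancing time (a new reading comes with each control period).
- viewer.grab_frame(name): name is "side" or "top"; returns a dict with "img" (420x560x3 uint8, red, green, blue), "K" (3x3 intrinsics, pixels), "eye" and "rotation" of the camera in the world. Camera axes: x right, y up, looking along -z (the intrinsics and any distortion apply to the point x, -y, -z); pixel columns grow to the right and rows downward; lengths in m; the calibration is good to about 2 mm. A picture is of the moment at which its call begins. There is no depth.
- bot.job_done(): hands the job in; it is judged then, once.
The state is a dict: "clock": time; "qpos": joint angles; "qd": joint speeds; "joint_efforts": joint torques, N m; "position": TCP position; "tool_rot": TCP orientation; "force": force on the tool from outside, world axes, zero at the start; "moment": the same for the moment, N m; "grip_width": finger opening in m; "finger_force": force on a finger pad.
Only numpy, scipy, OpenCV 4.12 (cv2) and the standard library are available. Lean on these libraries where they do the work, as an engineer would, in place of code of your own. Each camera call takes 0.05 s, during which the arm holds its last target. There are 200 camera calls.

## Working session

There is one attempt and no reset: what is moved stays moved. The work goes in short steps, Python scripts to look and compute and a tool call to move; the robot and the scene stay as the last step left them, time stands still between calls to the robot, and variables do not carry over. Pictures are saved under pics/ and viewed, at most 10 in all, crops included, and the job is handed in when it is done.

Besides the shell and the picture viewer there is one more tool, called by a JSON object that holds its "fn" and its "kwargs". move_arm: Moves the arm, as the interface text tells. Its arguments: {"type":"object","properties":{"gripper":{"type":"array"},"linear":{"type":"array"},"twist":{"type":"array"},"squeeze":{"type":"number"}},"required":["gripper","linear","twist"]}

```bash
mkdir -p pics; ls
python3 - <<'E'
from workcell import monitor, viewer, bot
import cv2,numpy as np
for n in("side","top"):
    f=viewer.grab_frame(n); cv2.imwrite(f"pics/{n}0.png",f["img"][:,:,::-1]); np.savez(f"{n}0.npz",**f)
    print(n,f.keys(),np.round(f["K"],1).tolist(),np.round(f["eye"],3),np.round(f["rotation"],3).tolist())
print(monitor.observe())
E
```

```text
pics
side dict_keys(['img', 'K', 'eye', 'rotation']) [[489.0, 0.0, 269.1], [0.0, 489.0, 207.3], [0.0, 0.0, 1.0]] [ 0.223 -0.986  1.255] [0.712, 0.002, -0.33]
top dict_keys(['img', 'K', 'eye', 'rotation']) [[491.3, 0.0, 282.9], [0.0, 491.3, 206.3], [0.0, 0.0, 1.0]] [ 0.294 -0.011  1.877] [0.164, 0.013, -1.558]
{'clock': 0.1, 'qpos': array([-1.30520684,  0.52196944, -0.03629493,  1.59992834,  0.02118374,
        1.02110717, -0.11279037]), 'qd': array([ 0.00080971, -0.00364384, -0.00060634, -0.0009835 , -0.00024302,
        0.00080353, -0.0004159 ]), 'joint_efforts': array([ 2.72525445e-03, -9.28486705e+01,  1.98355280e+00, -3.70528865e+01,
        1.80848554e-02,  5.27244323e-03, -2.38682196e-05]), 'position': array([0.20589454, 0.58979929, 0.23078239]), 'tool_rot': array([-3.14056738e+00,  7.39769182e-05,  2.80576476e+00]), 'force': array([ 0.01193825, -0.54285123, -0.36251685]), 'moment': array([-0.00398107,  0.02088248,  0.05240337]), 'finger_force': 0.0, 'grip_width': 0.08517124587157399}
```

View pics/top0.png

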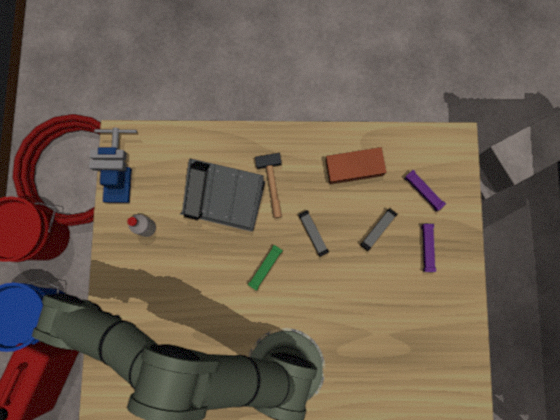

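View pics/side0.png

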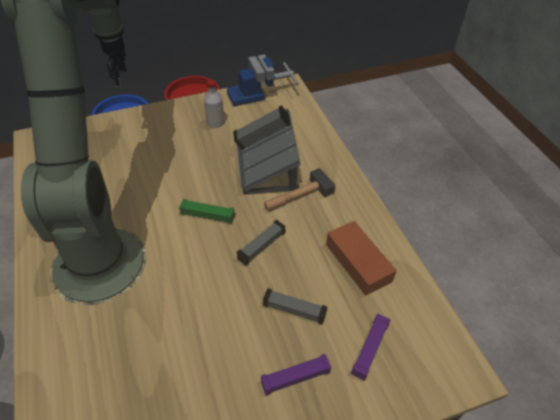

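```bash
cat > h.py <<'E'
import numpy as np,cv2
from scipy.spatial.transform import Rotation as R
def load(n): 
    f=np.load(n+".npz"); return {k:f[k] for k in f}
def ray(f,p):
    K=f["K"];d=np.array([(p[0]-K[0,2])/K[0,0],-(p[1]-K[1,2])/K[1,1],-1.]);d=R.from_euler("xyz",f["rotation"]).apply(d)
    return f["eye"],d/np.linalg.norm(d)
def plane(f,p,z): e,d=ray(f,p);return e+d*(z-e[2])/d[2]
def proj(f,P):
    c=R.from_euler("xyz",f["rotation"]).inv().apply(np.asarray(P)-f["eye"]);K=f["K"]
    return np.stack([K[0,2]+K[0,0]*c[...,0]/-c[...,2],K[1,2]-K[1,1]*c[...,1]/-c[...,2]],-1)
def tri(f,p,g,q):
    a,u=ray(f,p);b,v=ray(g,q);s=np.linalg.lstsq(np.stack([u,-v],1),b-a,rcond=None)[0]
    A=a+u*s[0];B=b+v*s[1];return (A+B)/2,np.linalg.norm(A-B)
E
python3 - <<'E'
import cv2,numpy as np
from h import *
t=load("top0");s=load("side0")
for n,f,boxes in(("top",t,[(295,200,335,262),(352,200,402,256)]),("side",s,[(232,215,292,268),(256,284,332,326)])):
    hsv=cv2.cvtColor(f["img"],cv2.COLOR_RGB2HSV)
    for x0,y0,x1,y1 in boxes:
        h=hsv[y0:y1,x0:x1]; m=((h[...,1]<90)|(h[...,2]<50)).astype(np.uint8)
        k,l,st,c=cv2.connectedComponentsWithStats(m); i=1+np.argmax(st[1:,4])
        cn=cv2.findContours((l==i).astype(np.uint8),0,1)[0][0]; r=cv2.minAreaRect(cn)
        print(n,st[i],c[i]+[x0,y0],r[1],r[2],(cv2.boxPoints(r)+[x0,y0]).round(1).tolist())
        if n=="top": print([plane(f,p+np.array([x0,y0]),0.04).round(3)[:2].tolist() for p in cv2.boxPoints(r)])
A=cv2.resize(t["img"][145:240,175:275],None,fx=4,fy=4,interpolation=2)
B=cv2.resize(s["img"][100:200,225:305],None,fx=4.9,fy=4.9,interpolation=2)[:,:395]
H=max(A.shape[0],B.shape[0]);P=np.zeros((490,800,3),np.uint8);P[:A.shape[0],:400]=A;P[:490,400:395+400]=B[:490]
cv2.imwrite("pics/rack.png",cv2.convertScaleAbs(P,alpha=1.6)[...,::-1])
C=np.zeros((560,800,3),np.uint8)
def put(im,b,x,y,k):
    c=cv2.resize(im[b[1]:b[3],b[0]:b[2]],None,fx=k,fy=k,interpolation=2);C[y:y+c.shape[0],x:x+c.shape[1]]=c
put(t["img"],(295,200,400,260),0,0,4);put(s["img"],(232,215,332,325),420,0,3.8)
cv2.imwrite("pics/tubes.png",cv2.convertScaleAbs(C,alpha=1.6)[...,::-1])
E
```

```text
top [  4  11  30  45 506] [313.28458498 233.04545455] (47.87186813354492, 11.056777000427246) 62.650123596191406 [[297.5, 214.3], [307.3, 209.2], [329.3, 251.7], [319.5, 256.8]]
[[0.568, -0.039], [0.588, -0.076], [0.428, -0.158], [0.409, -0.122]]
top [  8   9  37  42 508] [378.12401575 229.29330709] (11.236215591430664, 47.79522705078125) 38.290164947509766 [[359.0, 244.6], [388.6, 207.1], [397.4, 214.0], [367.8, 251.6]]
[[0.456, -0.269], [0.599, -0.382], [0.573, -0.415], [0.431, -0.301]]
side [  5   5  48  45 865] [260.45549133 242.04855491] (16.71059226989746, 56.53490447998047) 51.34019088745117 [[233.5, 253.4], [277.7, 218.1], [288.1, 231.1], [244.0, 266.4]]
side [   7    4   64   36 1145] [294.38864629 305.72751092] (63.890235900878906, 18.458749771118164) 17.474775314331055 [[260.9, 304.8], [266.5, 287.2], [327.4, 306.4], [321.9, 324.0]]Traceback (most recent call last):
  File "<stdin>", line 14, in <module>
ValueError: could not broadcast input array from shape (490,392,3) into shape (490,395,3)
```

Run:
```python
import cv2,numpy as np
from h import *
t=load("top0");s=load("side0")
A=cv2.resize(t["img"][145:240,175:275],None,fx=4,fy=4,interpolation=2)
B=cv2.resize(s["img"][100:200,225:305],None,fx=5,fy=5,interpolation=2)
P=np.zeros((500,800,3),np.uint8);P[:380,:400]=A;P[:,400:]=B
cv2.imwrite("pics/rack.png",cv2.convertScaleAbs(P,alpha=1.6)[...,::-1])
C=np.zeros((440,800,3),np.uint8)
def put(im,b,x,y,k):
    c=cv2.resize(im[b[1]:b[3],b[0]:b[2]],None,fx=k,fy=k,interpolation=2);C[y:y+c.shape[0],x:x+c.shape[1]]=c
put(t["img"],(295,200,400,260),0,0,4);put(s["img"],(232,215,332,325),420,0,3.8)
cv2.imwrite("pics/tubes.png",cv2.convertScaleAbs(C,alpha=1.6)[...,::-1])
```

```text
(no output)
```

View pics/rack.png

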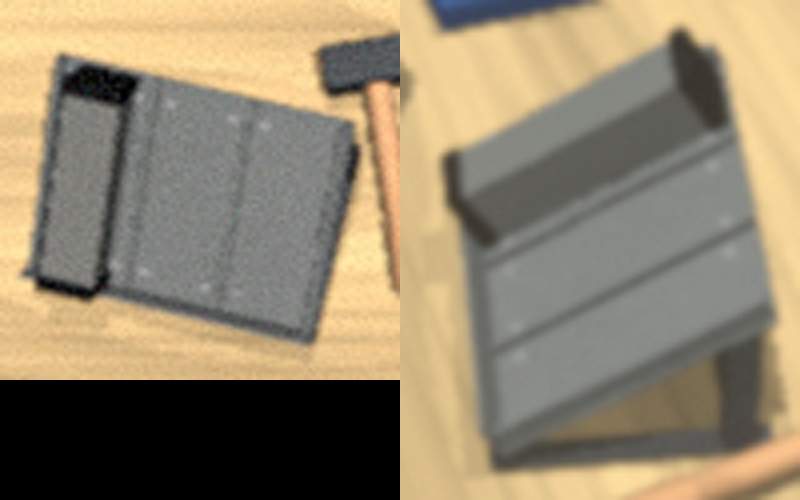

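View pics/tubes.png

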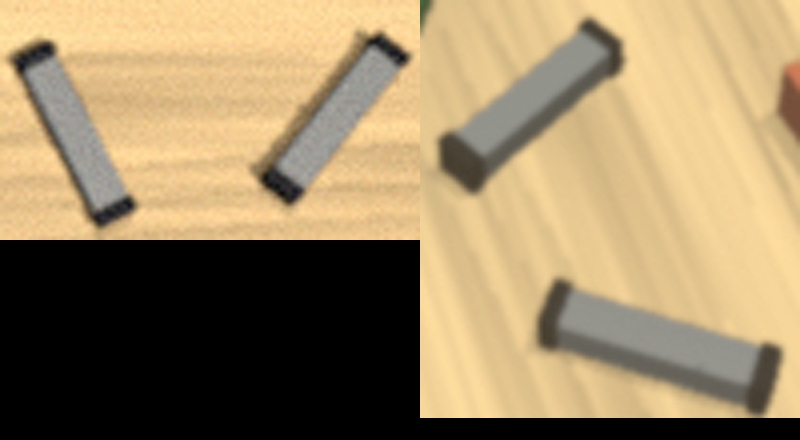

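Run:
```python
from h import *
t=load("top0");s=load("side0")
T=lambda x,y,o,k:((x+.5)/k-.5+o[0],(y+.5)/k-.5+o[1])
print("tubes")
for a,b in[((97,226),(443,137)),((134,207),(485,160)),((12,57),(590,20)),((50,42),(622,45)),((260,178),(558,280)),((375,35),(778,347))]:
    p,e=tri(t,T(*a,(295,200),4),s,T(b[0]-420,b[1],(232,215),3.8));print(p.round(4),round(e,4))
print("rivets")
Q=[]
for a,b in[((170,104),(712,163)),((236,118),(726,224)),((266,126),(731,254)),((143,272),(510,270)),((207,286),(518,326)),((237,293),(519,355)),((356,122),(769,312)),((313,340),(490,438))]:
    p,e=tri(t,T(*a,(175,145),4),s,T(b[0]-400,b[1],(225,100),5));Q.append(p);print(p.round(4),round(e,4))
Q=np.array(Q)
print("plane",[np.round(Q[i]-Q[i+3],4) for i in range(3)],[np.linalg.norm(Q[i]-Q[i+3]) for i in range(3)])
for i in range(3):
    d=Q[i]-Q[i+3];print(np.degrees(np.arctan2(d[1],d[0])),np.degrees(np.arctan2(d[2],np.hypot(*d[:2]))))
print(np.degrees(np.arctan2(*(Q[0]-Q[2])[[1,0]])),np.linalg.norm(Q[0]-Q[2]),np.linalg.norm(Q[1]-Q[2]))
```

```text
tubes
[ 0.4132 -0.1202  0.0307] 0.0023
[ 0.4345 -0.1551  0.0343] 0.0091
[ 0.5706 -0.0392  0.0247] 0.0028
[ 0.5857 -0.0754  0.0268] 0.0015
[ 0.4597 -0.2737  0.025 ] 0.001
[ 0.5956 -0.3837  0.0292] 0.0008
rivets
[0.7155 0.2602 0.1133] 0.0026
[0.7034 0.1992 0.1107] 0.0026
[0.6967 0.1715 0.1086] 0.0024
[0.5722 0.2941 0.0236] 0.0024
[0.5589 0.2318 0.0279] 0.0021
[0.5516 0.2031 0.0283] 0.0038
[0.6937 0.0877 0.1314] 0.0071
[0.5075 0.1294 0.0318] 0.0029
plane [array([ 0.1433, -0.0339,  0.0896]), array([ 0.1445, -0.0327,  0.0829]), array([ 0.1452, -0.0316,  0.0803])] [np.float64(0.17242871001503135), np.float64(0.16979537379029097), np.float64(0.16889511788038986)]
-13.301428977073892 31.320319177139083
-12.732647365424809 29.216881863360765
-12.288199104767465 28.39486969097084
78.04184822964804 0.09079731720925058 0.02856801116273563
```

```bash
cat >> h.py <<'E'
def plan(pos,yaw,tp,tyaw,n,nt=None):
    "rows from pose to target: shift in tool axes (cm, 0.1), twist deg; tool z down"
    pos=np.array(pos,float);tp=np.array(tp,float);L=[];W=[]
    for i in range(n):
        Rm=R.from_euler("xyz",[np.pi,0,yaw]);k=n-i
        l=np.round(Rm.inv().apply((tp-pos)/k)*100,1);w=np.round(-np.degrees(tyaw-yaw)/k,1)
        if np.linalg.norm(l)>5 or abs(w)>8.59: print("ROW TOO BIG",l,w)
        L.append(l.tolist());W.append(float(w));pos=pos+Rm.apply(l/100);yaw-=np.radians(w)
    print(L,W,pos.round(4),np.degrees(yaw).round(1))
E
python3 - <<'E'
from h import *
t=load("top0");s=load("side0")
G=[]
for f,boxes in((t,[(295,200,335,262),(352,200,402,256)]),(s,[(232,215,292,268),(256,284,332,326)])):
    hsv=cv2.cvtColor(f["img"],cv2.COLOR_RGB2HSV).astype(int)
    for x0,y0,x1,y1 in boxes:
        h=hsv[y0:y1,x0:x1];m0=(h[...,1]<90);v=h[...,2][m0]
        m=(m0&(h[...,2]>np.percentile(v,85)*.85)).astype(np.uint8)
        k,l,st,c=cv2.connectedComponentsWithStats(m); i=1+np.argmax(st[1:,4])
        r=cv2.minAreaRect(cv2.findContours((l==i).astype(np.uint8),0,1)[0][0])
        print(st[i,4],np.array(r[0])+[x0,y0],c[i]+[x0,y0],r[1]);G.append(c[i]+[x0,y0])
for i in(0,1):
    p,e=tri(t,G[i],s,G[i+2]);print("tube",i+1,p.round(4),e.round(4),"on z=.038:",plane(t,G[i],.038).round(4),plane(s,G[i+2],.038).round(4))
T=lambda x,y:((x+.5)/4-.5+175,(y+.5)/4-.5+145)
u=np.array([np.cos(np.radians(-12.6)),np.sin(np.radians(-12.6))]);n=np.array([-u[1],u[0]])
mid=np.array([.7095,.2297])
def rep(name,P): d=P[:2]-mid;print(name,P.round(4),"along",(d@u).round(4),"across",(d@n).round(4))
for p in((75,66),(137,76)): rep("cap top far",plane(t,T(*p),.0225+.105+.0485))
for p in((38,288),(96,297)): rep("cap top near",plane(t,T(*p),.0225+.0485))
for p in((36,270),(313,340)): rep("lip outer",plane(t,T(*p),.047))
for p in((60,56),(356,122)): rep("top edge",plane(t,T(*p),.135))
def bed(p,foot): # ray on bed plane
    e,d=ray(t,p);N=np.array([-.5*u[0],-.5*u[1],.866]);return e+d*((np.array([*foot,.0225])-e)@N)/(d@N)
for a in((170,104),(236,118),(266,126),(143,272),(207,286),(237,293)): rep("rivet",bed(T(*a),mid-.158*u))
E
```

```text
350 [314.21174431 232.72241974] [314.14571429 232.72571429] (38.93440628051758, 9.322322845458984)
348 [379.20731926 229.36585617] [379.20402299 229.25287356] (9.526599884033203, 37.79405212402344)
447 [258.89024734 239.98780441] [260.08053691 238.76510067] (10.77599048614502, 47.945343017578125)
621 [295.56756973 302.90540886] [294.93880837 302.68921095] (53.67067337036133, 12.131043434143066)
tube 1 [ 0.4963 -0.1016  0.0337] 0.0064 on z=.038: [ 0.499  -0.1019  0.038 ] [ 0.4921 -0.1045  0.038 ]
tube 2 [ 0.5157 -0.347   0.0319] 0.0003 on z=.038: [ 0.5148 -0.3459  0.038 ] [ 0.5144 -0.3502  0.038 ]
cap top far [0.7358 0.3365 0.176 ] along 0.0023 across 0.11
cap top far [0.7271 0.2807 0.176 ] along 0.0061 across 0.0536
cap top near [0.5502 0.3835 0.071 ] along -0.189 across 0.1153
cap top near [0.5423 0.3291 0.071 ] along -0.1848 across 0.0605
lip outer [0.5707 0.3914 0.047 ] along -0.1707 across 0.1275
lip outer [0.5071 0.1281 0.047 ] along -0.1753 across -0.1433
top edge [0.7557 0.3591 0.135 ] along 0.0169 across 0.1363
top edge [0.6964 0.0868 0.135 ] along 0.0184 across -0.1423
rivet [0.7167 0.2599 0.114 ] along 0.0004 across 0.031
rivet [0.7039 0.1985 0.1145] along 0.0013 across -0.0317
rivet [0.6967 0.1707 0.114 ] along 0.0004 across -0.0603
rivet [0.5727 0.2931 0.0286] along -0.1474 across 0.032
rivet [0.5598 0.2315 0.0291] along -0.1465 across -0.0309
rivet [0.5533 0.2028 0.0291] along -0.1465 across -0.0603
```

Run:
```python
from h import *
r=np.radians
plan([.2059,.5898,.2308],2.8058,[.42,.29,.28],r(100),8)
plan([.42,.29,.28],r(100),[.497,-.06,.22],r(50),8)
```

```text
[[-3.8, -2.7, -0.6], [-4.1, -2.1, -0.6], [-4.3, -1.6, -0.6], [-4.5, -1.0, -0.6], [-4.6, -0.4, -0.6], [-4.6, 0.2, -0.6], [-4.5, 0.8, -0.7], [-4.3, 1.5, -0.6]] [7.6, 7.6, 7.6, 7.6, 7.6, 7.6, 7.6, 7.6] [0.4201 0.2904 0.2798] 100.0
[[-4.5, 0.2, 0.8], [-4.4, 0.7, 0.7], [-4.3, 1.1, 0.8], [-4.2, 1.6, 0.7], [-4.0, 2.1, 0.8], [-3.7, 2.5, 0.7], [-3.4, 2.9, 0.7], [-3.2, 3.2, 0.8]] [6.2, 6.3, 6.2, 6.3, 6.3, 6.2, 6.3, 6.2] [ 0.4969 -0.0604  0.22  ] 50.0
```

{"fn": "move_arm", "kwargs": {"gripper": [1,1,1,1,1,1,1,1], "linear": [[-3.8,-2.7,-0.6],[-4.1,-2.1,-0.6],[-4.3,-1.6,-0.6],[-4.5,-1.0,-0.6],[-4.6,-0.4,-0.6],[-4.6,0.2,-0.6],[-4.5,0.8,-0.7],[-4.3,1.5,-0.6]], "twist": [7.6,7.6,7.6,7.6,7.6,7.6,7.6,7.6], "squeeze": 40}}

```text
clock: 0.9
position: [0.4208, 0.289, 0.2807]
tool_rot: [-3.142, -0.0, 1.739]
force: [0.3, 0.7, -0.6]
grip_width: 0.0858
finger_force: 0.0
```

{"fn": "move_arm", "kwargs": {"gripper": [1,1,1,1,1,1,1,1], "linear": [[-4.5,0.2,0.8],[-4.4,0.7,0.7],[-4.3,1.1,0.8],[-4.2,1.6,0.7],[-4.0,2.1,0.8],[-3.7,2.5,0.7],[-3.4,2.9,0.7],[-3.2,3.2,0.8]], "twist": [6.2,6.3,6.2,6.3,6.3,6.2,6.3,6.2]}}

```text
clock: 1.7
position: [0.4969, -0.0613, 0.2201]
tool_rot: [3.141, -0.0, 0.868]
force: [0.5, 1.8, -0.3]
grip_width: 0.085
finger_force: 0.0
```

Run:
```python
from h import *
r=np.radians
plan([.4969,-.0613,.2201],.868,[.4970,-.102,.07],r(27.4),5)
```

```text
[[-0.6, 0.5, 3.0], [-0.6, 0.6, 3.0], [-0.5, 0.6, 3.0], [-0.5, 0.7, 3.0], [-0.4, 0.7, 3.0]] [4.5, 4.5, 4.4, 4.5, 4.4] [ 0.4974 -0.1021  0.0701] 27.4
```

{"fn": "move_arm", "kwargs": {"gripper": [1,1,1,1,1,1], "linear": [[-0.6,0.5,3.0],[-0.6,0.6,3.0],[-0.5,0.6,3.0],[-0.5,0.7,3.0],[-0.4,0.7,3.0],[0,0,0]], "twist": [4.5,4.5,4.4,4.5,4.4,0]}}

```text
clock: 2.3
position: [0.4954, -0.1012, 0.0676]
tool_rot: [-3.14, 0.005, 0.48]
force: [-0.2, 0.2, 0.8]
grip_width: 0.0856
finger_force: 0.0
```

Run:
```python
from workcell import viewer
from h import *
fs={n:viewer.grab_frame(n) for n in("top","side")}
C=np.zeros((440,800,3),np.uint8)
for i,(n,b) in enumerate((("top",(270,180,370,290)),("side",(210,160,310,270)))):
    f=fs[n];np.savez(n+"1.npz",**f);C[:,i*400:i*400+400]=cv2.resize(f["img"][b[1]:b[3],b[0]:b[2]],None,fx=4,fy=4,interpolation=2)
cv2.imwrite("pics/a1.png",cv2.convertScaleAbs(C,alpha=1.6)[...,::-1])
```

```text
(no output)
```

View pics/a1.png

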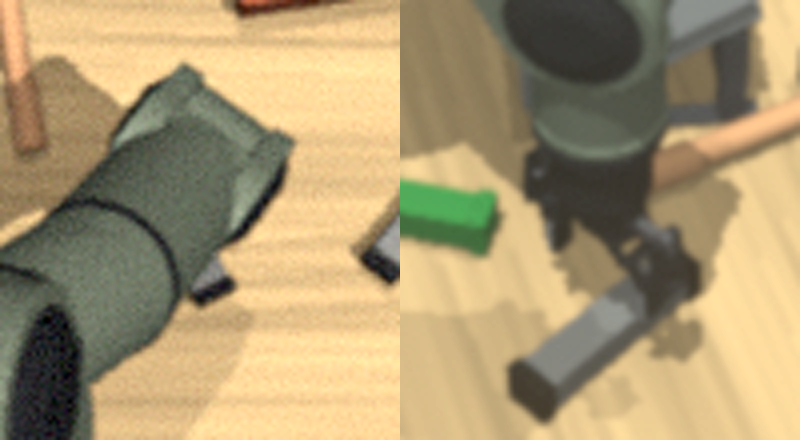

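{"fn": "move_arm", "kwargs": {"gripper": [1,1,1,1,0.2,0.2,0.2,0.2], "linear": [[0.1,0.1,2.5],[0,0,2.0],[0,0,1.4],[0,0,0],[0,0,0],[0,0,0],[0,0,0],[0,0,0]], "twist": [0,0,0,0,0,0,0,0], "squeeze": 40}}

```text
clock: 3.2
position: [0.4992, -0.1009, 0.0121]
tool_rot: [3.141, -0.001, 0.483]
force: [-0.8, 1.5, 8.4]
grip_width: 0.0355
finger_force: 39.0
```

{"fn": "move_arm", "kwargs": {"gripper": [0.2,0.2,0.2], "linear": [[0,0,0],[0,0,0],[0,0,0]], "twist": [0,0,0]}}

```text
clock: 3.5
position: [0.4992, -0.1009, 0.0121]
tool_rot: [3.141, -0.001, 0.483]
force: [-1.7, 1.1, 12.5]
grip_width: 0.0354
finger_force: 39.2
```

```bash
python3 -c "
from workcell import monitor
o=monitor.observe();print(o['clock'],o['moment'],o['force'],o['position'],o['tool_rot'],o['qpos'].round(2))"
```

```text
3.5 [ 0.31895045  0.4567046  -0.15282048] [-1.67202463  1.11814229 12.4751802 ] [ 0.49920987 -0.10088625  0.01210301] [ 3.14128029e+00 -1.09154396e-03  4.82582306e-01] [-0.2   0.75  0.4   2.05 -0.64  0.46 -0.4 ]
```

{"fn": "move_arm", "kwargs": {"gripper": [0.2,0.2,0.2,0.2,0.2,0.2,0.2,0.2], "linear": [[0,0,-0.5],[0,0,-1.0],[0,0,-1.5],[0,0,-2.0],[0,0,-2.0],[0,0,0],[0,0,0],[0,0,0]], "twist": [0,0,0,0,0,0,0,0]}}

```text
clock: 4.3
position: [0.4984, -0.1007, 0.0808]
tool_rot: [-3.141, 0.001, 0.483]
force: [0.1, -0.3, -4.7]
grip_width: 0.0352
finger_force: 40.7
```

```bash
cat > feel.py <<'E'
from workcell import monitor,viewer
from h import *
F=[];M=[]
for i in range(8):
    o=monitor.observe();F.append(o["force"]);M.append(o["moment"]);viewer.grab_frame("side")
f=viewer.grab_frame("side");np.savez("sl.npz",**f)
F=np.array(F);M=np.array(M);u=R.from_euler("xyz",o["tool_rot"]).apply([1,0,0])
h=np.array([u[1],-u[0],0])   # u x (0,0,1)
mm=M@h; print(F.mean(0).round(2),M.mean(0).round(3),M.std(0).round(3),"M.h",mm.round(3),"COM along tool x (mm): ",1000*mm.mean()/F[:,2].mean())
print(o["clock"],o["position"].round(4),o["tool_rot"].round(3),o["grip_width"])
E
python3 feel.py
python3 - <<'E'
import sys;sys.path.insert(0,".")
from h import *
s=np.load("sl.npz");I=s["img"][180:280,205:335]
cv2.imwrite("pics/l1.png",cv2.convertScaleAbs(cv2.resize(I,None,fx=5,fy=5),alpha=1.6)[...,::-1])
E
```

```text
[-0.32 -0.26 -4.07] [ 0.068 -0.113  0.019] [0.039 0.031 0.028] M.h [0.13  0.102 0.138 0.131 0.091 0.146 0.183 0.135] COM along tool x (mm):  -32.389015865422124
4.65 [ 0.4986 -0.101   0.0811] [-3.141  0.     0.483] 0.03530272886344893
```

View pics/l1.png

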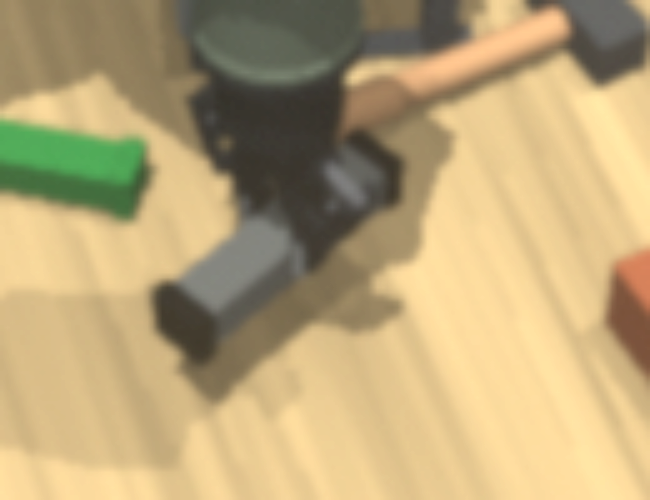

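{"fn": "move_arm", "kwargs": {"gripper": [0.2,0.2,0.2,0.2,0.2,0.2,0.6,0.6], "linear": [[0,0,1.5],[0,0,2.0],[0,0,1.7],[0,0,1.0],[0,0,0.5],[0,0,0.1],[0,0,0],[0,0,0]], "twist": [0,0,0,0,0,0,0,0]}}

```text
clock: 5.55
position: [0.4992, -0.101, 0.014]
tool_rot: [3.141, -0.001, 0.483]
force: [-0.8, -0.7, -0.5]
grip_width: 0.0515
finger_force: 0.0
```

{"fn": "move_arm", "kwargs": {"gripper": [0.6,0.6,0.6,0.2,0.2,0.2,0.2,0.2], "linear": [[0,0,0],[0,0,-0.5],[-0.1,0,-0.3],[0,0,0],[0,0,0],[0,0,0],[0,0,0],[0,0,0]], "twist": [0,0,0,0,0,0,0,0]}}

```text
clock: 6.35
position: [0.498, -0.1014, 0.0219]
tool_rot: [3.142, -0.001, 0.482]
force: [-3.9, 1.0, 16.9]
grip_width: 0.0354
finger_force: 38.3
```

Run:
```python
from workcell import viewer
from h import *
f=viewer.grab_frame("side");I=f["img"][195:270,225:305]
cv2.imwrite("pics/g2.png",cv2.convertScaleAbs(cv2.resize(I,None,fx=8,fy=8,interpolation=2),alpha=2.5)[...,::-1])
# expected pixels of points for reading the picture
y=.482;u=np.array([np.cos(y),np.sin(y),0]);n=np.array([u[1],-u[0],0])
for z in(0,.01,.022,.041): print(z,((proj(f,np.array([.498,-.1014,z])+n*.018+u*np.array([[-.011],[.011]]))-[225,195])*8).round())
```

```text
0 [[307. 440.]
 [346. 407.]]
0.01 [[307. 425.]
 [346. 392.]]
0.022 [[307. 407.]
 [346. 374.]]
0.041 [[306. 378.]
 [345. 344.]]
```

View pics/g2.png

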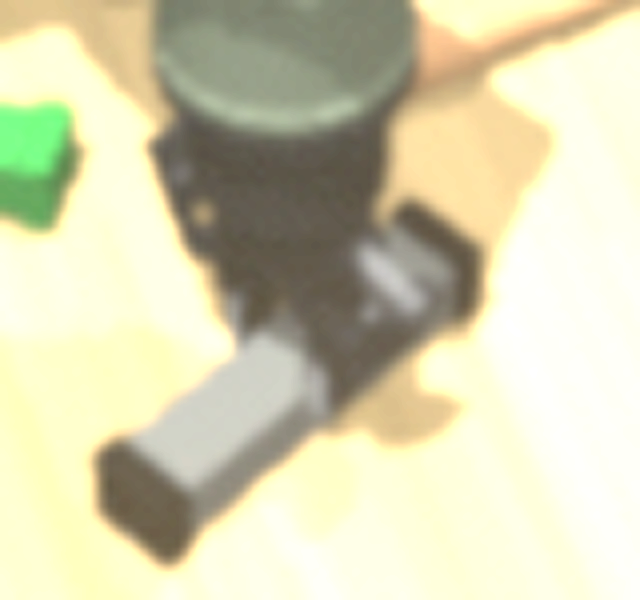

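{"fn": "move_arm", "kwargs": {"gripper": [0.2,0.2,0.2,0.2,0.2,0.2,0.2,0.2], "linear": [[0,0,-0.5],[0,0,-1.0],[0,0,-1.5],[0,0,-2.0],[0,0,-2.0],[0,0,-2.0],[0,0,-1.0],[0,0,0]], "twist": [0,0,0,0,0,0,0,0]}}

```text
clock: 7.2
position: [0.4984, -0.1012, 0.1224]
tool_rot: [3.141, -0.002, 0.483]
force: [0.3, 0.9, -4.3]
grip_width: 0.0347
finger_force: 41.4
```

```bash
python3 feel.py
python3 - <<'E'
import sys;sys.path.insert(0,".")
from h import *
from workcell import monitor
o=monitor.observe();r=np.radians;p=o["position"];print(o["qpos"].round(2))
plan(p,o["tool_rot"][2],[.52,.08,.25],r(0),5)
plan([.52,.08,.25],r(0),[.650,.243,.25],r(-12.5),5)
E
```

```text
[ 0.17  0.08 -4.11] [ 0.057 -0.09   0.005] [0.02  0.018 0.018] M.h [0.076 0.142 0.1   0.097 0.117 0.114 0.093 0.106] COM along tool x (mm):  -25.71171908812139
7.55 [ 0.4976 -0.1014  0.1207] [-3.141e+00  1.000e-03  4.830e-01] 0.03459527863377139
[-0.34  0.58  0.59  2.02 -0.5   0.68 -0.52]
[[2.1, -3.0, -2.6], [1.8, -3.2, -2.6], [1.5, -3.3, -2.6], [1.1, -3.5, -2.6], [0.8, -3.6, -2.5]] [5.5, 5.5, 5.5, 5.6, 5.5] [0.5204 0.0803 0.25  ] 0.0
[[2.6, -3.3, -0.0], [2.5, -3.4, -0.0], [2.3, -3.5, -0.0], [2.1, -3.5, -0.0], [2.0, -3.6, -0.0]] [2.5, 2.5, 2.5, 2.5, 2.5] [0.6498 0.2427 0.25  ] -12.5
```

{"fn": "move_arm", "kwargs": {"gripper": [0.2,0.2,0.2,0.2,0.2], "linear": [[2.1,-3.0,-2.6],[1.8,-3.2,-2.6],[1.5,-3.3,-2.6],[1.1,-3.5,-2.6],[0.8,-3.6,-2.5]], "twist": [5.5,5.5,5.5,5.6,5.5]}}

```text
clock: 8.15
position: [0.5203, 0.0819, 0.2514]
tool_rot: [-3.142, 0.0, -0.003]
force: [0.6, -0.8, -4.7]
grip_width: 0.035
finger_force: 42.3
```

{"fn": "move_arm", "kwargs": {"gripper": [0.2,0.2,0.2,0.2,0.2,0.2,0.2], "linear": [[2.6,-3.3,0],[2.5,-3.4,0],[2.3,-3.5,0],[2.1,-3.5,0],[2.0,-3.6,0],[0,0,0],[0,0,0]], "twist": [2.5,2.5,2.5,2.5,2.5,0,0]}}

```text
clock: 8.85
position: [0.6501, 0.2433, 0.2491]
tool_rot: [3.14, 0.001, -0.216]
force: [-0.8, -1.7, -3.6]
grip_width: 0.035
finger_force: 42.4
```

```bash
python3 feel.py
python3 - <<'E'
from workcell import viewer
from h import *
f=viewer.grab_frame("side");np.savez("s3.npz",**f)
I=np.hstack([f["img"][70:200,190:320],viewer.grab_frame("top")["img"][130:260,160:290]])
cv2.imwrite("pics/r1.png",cv2.convertScaleAbs(cv2.resize(I,None,fx=3,fy=3,interpolation=2),alpha=1.8)[...,::-1])
E
```

```text
[-0.17 -0.35 -3.98] [-0.032 -0.106 -0.018] [0.044 0.04  0.034] M.h [0.092 0.137 0.073 0.149 0.147 0.091 0.031 0.159] COM along tool x (mm):  -27.63816001325289
9.2 [0.65   0.2429 0.2507] [-3.141 -0.    -0.218] 0.03515723294174409
```

View pics/r1.png

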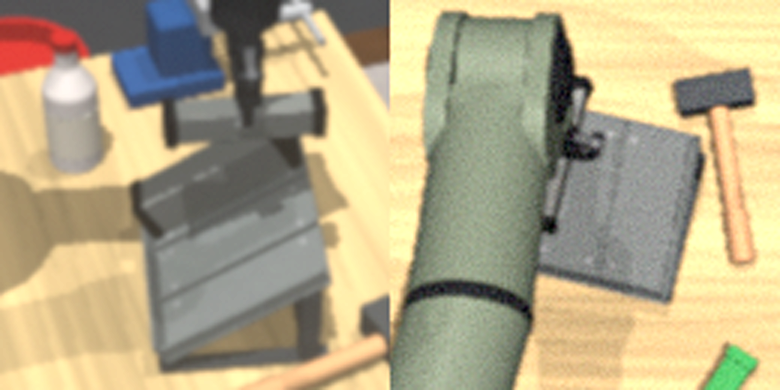

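{"fn": "move_arm", "kwargs": {"gripper": [0.2,0.2,0.2,0.2,0.2,0.2,0.2], "linear": [[0,0,2.0],[0,0,2.5],[-0.2,0,2.5],[-0.2,0,1.5],[-0.1,0,0.8],[0,0,0.5],[0,0,0.5]], "twist": [0,0,0,0,0,0,0], "squeeze": 28}}

```text
clock: 10.1
position: [0.6458, 0.2443, 0.1479]
tool_rot: [-3.141, -0.001, -0.217]
force: [-2.1, -0.3, 0.9]
grip_width: 0.0348
finger_force: 42.9
```

{"fn": "move_arm", "kwargs": {"gripper": [0.2,0.2,0.2], "linear": [[0,0,0.4],[0,0,0.4],[0,0,0.4]], "twist": [0,0,0]}}

```text
clock: 10.4
position: [0.6454, 0.2445, 0.1355]
tool_rot: [-3.141, -0.0, -0.217]
force: [-3.6, 0.8, 0.2]
grip_width: 0.0352
finger_force: 43.0
```

```bash
python3 feel.py
```

```text
[-0.78  0.71 -1.84] [ 0.133 -0.015  0.043] [0.038 0.166 0.038] M.h [-0.388  0.231 -0.088 -0.03  -0.051  0.082  0.079  0.054] COM along tool x (mm):  7.5537746158458585
10.75 [0.6454 0.2442 0.1354] [-3.142 -0.    -0.217] 0.03446513976319295
```

{"fn": "move_arm", "kwargs": {"gripper": [0.2,0.2,0.2,0.2,0.2], "linear": [[0,0,0.4],[0,0,0.4],[0,0,0.4],[0,0,0.4],[0,0,0.4]], "twist": [0,0,0,0,0]}}

```text
clock: 11.35
position: [0.645, 0.2443, 0.1148]
tool_rot: [3.141, 0.001, -0.217]
force: [-4.5, 0.7, -0.4]
grip_width: 0.035
finger_force: 43.1
```

{"fn": "move_arm", "kwargs": {"gripper": [0.2,0.2,0.2], "linear": [[0,0,0.3],[0,0,0.3],[0,0,0.3]], "twist": [0,0,0]}}

```text
clock: 11.65
position: [0.6453, 0.2444, 0.1073]
tool_rot: [-3.141, 0.0, -0.217]
force: [-25.9, 0.2, 54.2]
grip_width: 0.035
finger_force: 49.8
```

```bash
python3 feel.py
```

```text
[-14.38   0.19  22.9 ] [ 0.05   2.655 -0.009] [0.109 0.939 0.025] M.h [-4.954 -2.006 -2.401 -2.283 -2.285 -2.293 -2.268 -2.336] COM along tool x (mm):  -113.66570814424057
12.0 [0.6453 0.2444 0.1074] [-3.141  0.    -0.217] 0.034685166987954485
```

{"fn": "move_arm", "kwargs": {"gripper": [0.2,0.2], "linear": [[0,0,-0.2],[0,0,0]], "twist": [0,0]}}

```text
clock: 12.3
position: [0.6457, 0.2441, 0.1084]
tool_rot: [-3.142, -0.001, -0.217]
force: [1.0, 0.8, -3.2]
grip_width: 0.0353
finger_force: 42.9
```

```bash
python3 feel.py
python3 - <<'E'
from workcell import viewer
from h import *
f=viewer.grab_frame("side");I=f["img"][95:205,215:315]
g=viewer.grab_frame("top");np.savez("t4.npz",**g);np.savez("s4.npz",**f)
cv2.imwrite("pics/p1.png",cv2.convertScaleAbs(cv2.resize(I,None,fx=5.4,fy=5.4,interpolation=2),alpha=2)[...,::-1])
E
```

```text
[-0.3  -0.04 -2.59] [-0.021 -0.146  0.012] [0.044 0.027 0.023] M.h [0.082 0.13  0.183 0.15  0.173 0.179 0.129 0.15 ] COM along tool x (mm):  -56.77550934955465
12.65 [0.6453 0.2441 0.1082] [ 3.141 -0.    -0.217] 0.03445899064362784
```

View pics/p1.png

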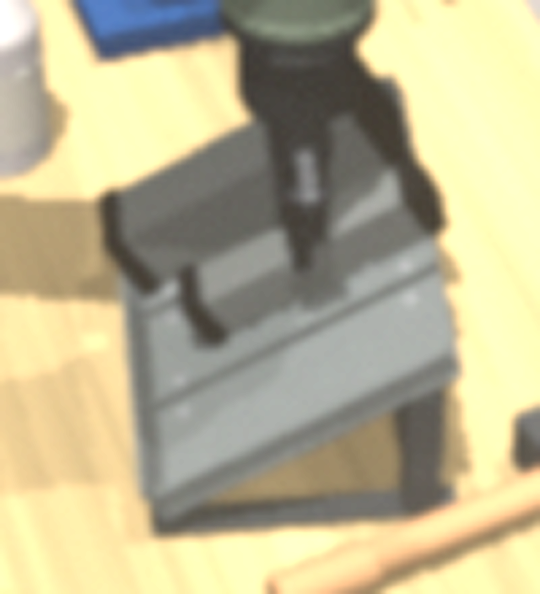

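{"fn": "move_arm", "kwargs": {"gripper": [0.2,0.2,0.2,0.2], "linear": [[-0.5,0,0.3],[-0.5,0,0.3],[-0.5,0,0.3],[-0.4,0,0.2]], "twist": [0,0,0,0]}}

```text
clock: 13.25
position: [0.626, 0.2486, 0.0969]
tool_rot: [3.141, 0.0, -0.217]
force: [0.1, -0.6, -3.1]
grip_width: 0.0352
finger_force: 42.9
```

{"fn": "move_arm", "kwargs": {"gripper": [0.2,0.2], "linear": [[-0.3,0,0.2],[-0.2,0,0.1]], "twist": [0,0]}}

```text
clock: 13.45
position: [0.6215, 0.2496, 0.0941]
tool_rot: [3.142, 0.0, -0.217]
force: [-0.2, 0.3, -2.5]
grip_width: 0.0351
finger_force: 42.9
```

{"fn": "move_arm", "kwargs": {"gripper": [0.2,0.2], "linear": [[-0.3,0,0.2],[0,0,0]], "twist": [0,0]}}

```text
clock: 13.65
position: [0.6184, 0.2502, 0.0921]
tool_rot: [3.141, 0.001, -0.217]
force: [-2.5, -0.3, -2.5]
grip_width: 0.035
finger_force: 43.0
```

{"fn": "move_arm", "kwargs": {"gripper": [0.2,0.2], "linear": [[-0.2,0,0.1],[0,0,0]], "twist": [0,0]}}

```text
clock: 13.85
position: [0.6168, 0.2505, 0.0912]
tool_rot: [3.142, 0.0, -0.217]
force: [-1.7, -0.3, -2.4]
grip_width: 0.0352
finger_force: 43.0
```

{"fn": "move_arm", "kwargs": {"gripper": [0.2,0.2], "linear": [[-0.2,0,0.1],[0,0,0]], "twist": [0,0]}}

```text
clock: 14.05
position: [0.6147, 0.251, 0.0901]
tool_rot: [3.141, 0.0, -0.217]
force: [-0.3, 1.0, -2.7]
grip_width: 0.0348
finger_force: 42.9
```

{"fn": "move_arm", "kwargs": {"gripper": [0.2,0.2], "linear": [[-0.2,0,0.1],[0,0,0]], "twist": [0,0]}}

```text
clock: 14.25
position: [0.6128, 0.2514, 0.0891]
tool_rot: [3.141, 0.0, -0.217]
force: [0.3, -0.4, -3.8]
grip_width: 0.0354
finger_force: 42.9
```

{"fn": "move_arm", "kwargs": {"gripper": [0.2,0.2], "linear": [[-0.3,0,0.2],[0,0,0]], "twist": [0,0]}}

```text
clock: 14.45
position: [0.6097, 0.2522, 0.087]
tool_rot: [3.141, 0.001, -0.217]
force: [-1.8, 0.9, -2.4]
grip_width: 0.0349
finger_force: 43.0
```

{"fn": "move_arm", "kwargs": {"gripper": [0.2,0.2], "linear": [[-0.3,0,0.2],[0,0,0]], "twist": [0,0]}}

```text
clock: 14.65
position: [0.6067, 0.2528, 0.0851]
tool_rot: [3.141, 0.001, -0.217]
force: [-2.6, 0.1, -1.8]
grip_width: 0.0349
finger_force: 43.1
```

```bash
python3 feel.py
python3 - <<'E'
from h import *
from workcell import viewer
t=viewer.grab_frame("top");np.savez("t5.npz",**t);s=viewer.grab_frame("side");np.savez("s5.npz",**s)
# dark-cap blob of the tube's lower end, side view
for n in("s4","s5"):
    f=load(n);g=cv2.cvtColor(f["img"],cv2.COLOR_RGB2GRAY)[130:165,232:262]
    print(n);print(g[::2,::2])
u=np.array([.976*.866,-.2164*.866,.5]);u/=np.linalg.norm(u);N=np.array([-.488,.108,.866])
foot=np.array([*(np.array([.7095,.2297])-.156*np.array([.976,-.2164])),.0225])
yv=np.array([.2164,.976,0])
for d in(0,.01,.02): print("lower cap pred, gap",d,proj(s,np.array([foot+u*d+yv*a+N*h for a,h in((-.02,.0),(-.02,.04),(.02,.04))])).round(1).tolist())
E
```

```text
[-2.23  0.29 -2.43] [0.07  0.264 0.021] [0.043 0.019 0.026] M.h [-0.285 -0.286 -0.262 -0.29  -0.282 -0.269 -0.237 -0.27 ] COM along tool x (mm):  112.24045827030267
15.0 [0.6071 0.2527 0.0853] [-3.142  0.    -0.217] 0.03498271925982071
s4
[[127  90  67  65  58  58  57  58  57  57  58  55  51  50  50]
 [ 83  40  40  57  58  58  58  58  57  55  52  51  50  50  49]
 [ 76  38  39  56  59  58  58  55  52  52  51  50  50  51  51]
 [ 79  43  37  55  57  56  53  51  51  51  50  49  50  50  50]
 [ 83  46  36  54  53  51  50  51  51  51  51  50  50  50  53]
 [ 83  51  33  43  53  53  53  53  53  51  51  51  53  61  69]
 [ 85  66  39  34  47  57  58  58  57  56  56  62  70  76  77]
 [ 84  74  59  35  34  48  57  57  50  44  68  75  77  77  78]
 [ 74  71  71  54  34  35  49  61  43  38  68  77  77  79  76]
 [ 70  71  74  70  48  37  59  85  52  36  64  78  75  69  62]
 [ 90  84  83  71  63  68  76  70  47  35  56  68  62  60  59]
 [117 114 111  77  60  66  68  75  61  34  39  55  59  59  58]
 [117 117 114  80  58  69  79  85  77  46  32  40  54  59  57]
 [122 121 114  84  58  68  80  81  80  62 
[... 930 characters left out ...]
70  77  77  78  77  75  69  66  47  40]
 [113 113  97  42  45  74  78  77  76  70  61  59  59  52  49]
 [116 117 106  53  42  74  75  71  63  59  60  58  57  53  50]
 [122 121 112  57  39  66  63  59  59  59  58  58  59  62  54]
 [128 125 113  67  33  40  55  58  59  58  59  61  75  79  71]
 [116 117 115  85  38  33  39  55  59  65  74  77  79  81  80]
 [111 116 116  96  55  37  33  48  69  79  79  78  75  68  69]
 [108 114 116 102  62  53  56  73  85  79  75  68  68  77  85]]
lower cap pred, gap 0 [[245.9, 164.0], [240.0, 157.4], [239.2, 149.8]]
lower cap pred, gap 0.01 [[248.3, 162.8], [242.3, 156.2], [241.5, 148.6]]
lower cap pred, gap 0.02 [[250.7, 161.6], [244.7, 154.9], [243.8, 147.3]]
```

{"fn": "move_arm", "kwargs": {"gripper": [0.2,0.2], "linear": [[-0.2,0,0.1],[0,0,0]], "twist": [0,0]}}

```text
clock: 15.4
position: [0.6064, 0.2527, 0.0849]
tool_rot: [-3.141, -0.003, -0.218]
force: [5.5, -1.2, 0.0]
grip_width: 0.0349
finger_force: 43.2
```

{"fn": "move_arm", "kwargs": {"gripper": [0.2,0.2], "linear": [[-0.2,0,0.1],[0,0,0]], "twist": [0,0]}}

```text
clock: 15.6
position: [0.6062, 0.2526, 0.0849]
tool_rot: [-3.14, -0.006, -0.218]
force: [11.5, -3.1, 5.7]
grip_width: 0.0349
finger_force: 44.0
```

{"fn": "move_arm", "kwargs": {"gripper": [0.2,0.2,0.45,0.5,0.55,0.6,0.6], "linear": [[0.2,0,-0.1],[0,0,0],[0,0,0],[0,0,0],[0,0,0],[0,0,0],[0,0,0]], "twist": [0,0,0,0,0,0,0]}}

```text
clock: 16.3
position: [0.6051, 0.2531, 0.0842]
tool_rot: [3.141, 0.0, -0.217]
force: [0.2, 0.0, 0.4]
grip_width: 0.0513
finger_force: 0.0
```

{"fn": "move_arm", "kwargs": {"gripper": [0.6,0.6,0.6,0.6,0.6,0.6], "linear": [[0,0,-1],[0,0,-2],[0,0,-4],[0,0,-5],[0,0,-4],[0,0,0]], "twist": [0,0,0,0,0,0]}}

```text
clock: 16.9
position: [0.6072, 0.2529, 0.2505]
tool_rot: [-3.137, -0.006, -0.218]
force: [0.2, -0.7, -1.5]
grip_width: 0.0512
finger_force: 0.0
```

Run:
```python
from h import *
from workcell import viewer,monitor
s=viewer.grab_frame("side")
print(cv2.cvtColor(s["img"],cv2.COLOR_RGB2GRAY)[144:166:2,232:262:2])
o=monitor.observe();r=np.radians;p=o["position"];print(p,o["tool_rot"],o["qpos"].round(2),o["grip_width"])
y=o["tool_rot"][2]
plan(p,y,[.58,-.05,.24],r(-25),7)
plan([.58,-.05,.24],r(-25),[.515,-.346,.10],r(-38.4),8)
```

```text
[[ 84  73  59  35  35  47  57  58  58  60  71  82  84  85  84]
 [ 74  71  71  55  35  34  50  59  71  81  84  84  84  84  80]
 [ 74  74  79  68  47  41  62  78  84  84  85  84  81  73  61]
 [111 111  98  55  51  71  78  84  85  85  82  73  62  60  59]
 [116 116 100  44  47  74  79  83  83  73  63  60  59  58  57]
 [116 116 101  46  46  75  77  74  65  60  59  58  58  57  58]
 [120 120 106  52  40  67  65  60  59  59  58  58  59  65  71]
 [124 119 112  63  35  42  56  59  58  59  59  65  76  83  85]
 [114 115 114  84  38  33  45  57  61  67  73  84  85  85  80]
 [112 115 116  95  55  36  34  51  71  84  86  85  81  70  68]
 [108 114 116 101  63  53  55  77  91  86  80  72  69  77  85]]
[0.60617728 0.25315075 0.24756506] [-3.13868806 -0.00324711 -0.21720865] [-1.    0.73  0.89  1.52 -0.6   1.18 -1.79] 0.051121888414253226
[[0.6, 4.3, 0.1], [0.7, 4.3, 0.1], [0.8, 4.3, 0.1], [1.0, 4.2, 0.1], [1.1, 4.2, 0.1], [1.2, 4.2, 0.1], [1.4, 4.1, 0.2]] [1.8, 1.8, 1.8, 1.8, 1.8, 1.8, 1.8] [ 0.5802 -0.05    0.2396] -25.0
[[0.8, 3.7, 1.8], [0.9, 3.7, 1.7], [1.1, 3.6, 1.8], [1.2, 3.6, 1.7], [1.2, 3.6, 1.8], [1.4, 3.5, 1.7], [1.5, 3.5, 1.8], [1.5, 3.5, 1.7]] [1.7, 1.7, 1.7, 1.7, 1.6, 1.7, 1.6, 1.7] [ 0.5148 -0.3462  0.1   ] -38.4
```

{"fn": "move_arm", "kwargs": {"gripper": [0.6,0.6,0.8,1,1,1,1], "linear": [[0.6,4.3,0.1],[0.7,4.3,0.1],[0.8,4.3,0.1],[1.0,4.2,0.1],[1.1,4.2,0.1],[1.2,4.2,0.1],[1.4,4.1,0.2]], "twist": [1.8,1.8,1.8,1.8,1.8,1.8,1.8]}}

```text
clock: 17.65
position: [0.5784, -0.0516, 0.236]
tool_rot: [3.141, 0.001, -0.438]
force: [1.5, -0.9, -0.2]
grip_width: 0.085
finger_force: 0.0
```

{"fn": "move_arm", "kwargs": {"gripper": [1,1,1,1,1,1,1,1], "linear": [[0.8,3.7,1.8],[0.9,3.7,1.7],[1.1,3.6,1.8],[1.2,3.6,1.7],[1.2,3.6,1.8],[1.4,3.5,1.7],[1.5,3.5,1.8],[1.5,3.5,1.7]], "twist": [1.7,1.7,1.7,1.7,1.6,1.7,1.6,1.7]}}

```text
clock: 18.45
position: [0.513, -0.3474, 0.095]
tool_rot: [3.142, 0.001, -0.672]
force: [1.1, -0.0, 0.4]
grip_width: 0.0853
finger_force: 0.0
```

Run:
```python
from h import *
from workcell import viewer,monitor
viewer.grab_frame("side")
o=monitor.observe();r=np.radians;print(o["position"],o["tool_rot"],o["qpos"].round(2))
plan(o["position"],o["tool_rot"][2],[.515,-.346,.021],r(-38.4),4)
```

```text
[ 0.50912234 -0.35327009  0.09324145] [ 3.13760900e+00  1.77771097e-03 -6.79879121e-01] [ 0.02  0.85  0.79  1.75 -0.76  0.88 -1.1 ]
[[0.0, -0.2, 1.8], [0.0, -0.2, 1.8], [0.0, -0.3, 1.8], [0.0, -0.2, 1.8]] [-0.1, -0.2, -0.1, -0.2] [ 0.5148 -0.3463  0.0212] -38.4
```

Run:
```python
from h import *
from workcell import viewer,monitor
viewer.grab_frame("side");viewer.grab_frame("side");viewer.grab_frame("side")
o=monitor.observe();r=np.radians;print(o["position"],o["tool_rot"],o["qpos"].round(2))
plan(o["position"],o["tool_rot"][2],[.515,-.346,.021],r(-38.4),4)
```

```text
[ 0.51270538 -0.34691958  0.0955272 ] [ 3.14096939e+00  1.61490653e-03 -6.72906792e-01] [ 0.01  0.85  0.79  1.75 -0.76  0.88 -1.1 ]
[[0.0, -0.1, 1.9], [0.0, -0.0, 1.9], [0.1, -0.1, 1.8], [0.0, -0.0, 1.9]] [-0.0, -0.1, -0.0, -0.1] [ 0.5147 -0.346   0.0205] -38.4
```

{"fn": "move_arm", "kwargs": {"gripper": [1,1,1,1,1,0.2,0.2,0.2], "linear": [[0,-0.1,1.9],[0,0,1.9],[0.1,-0.1,1.8],[0,0,1.8],[0,0,0],[0,0,0],[0,0,0],[0,0,0]], "twist": [0,0,0,0,0,0,0,0]}}

```text
clock: 19.45
position: [0.5162, -0.3456, 0.0231]
tool_rot: [-3.141, -0.001, -0.671]
force: [0.3, 0.4, -0.5]
grip_width: 0.0439
finger_force: 0.0
```

{"fn": "move_arm", "kwargs": {"gripper": [0.2,0.2,0.2,0.2], "linear": [[0,0,0],[0,0,0],[0,0,0],[0,0,0]], "twist": [0,0,0,0], "squeeze": 40}}

```text
clock: 19.85
position: [0.5161, -0.3457, 0.0232]
tool_rot: [-3.141, -0.001, -0.671]
force: [-1.4, 0.9, 7.5]
grip_width: 0.0348
finger_force: 40.1
```

{"fn": "move_arm", "kwargs": {"gripper": [0.2,0.2,0.2,0.2,0.2,0.2,0.2,0.2], "linear": [[0,0,-0.5],[0,0,-1.0],[0,0,-1.5],[0,0,-2.0],[0,0,-2.0],[0,0,-2.0],[0,0,-1.0],[0,0,0]], "twist": [0,0,0,0,0,0,0,0]}}

```text
clock: 20.65
position: [0.5164, -0.3456, 0.124]
tool_rot: [-3.141, -0.002, -0.671]
force: [0.5, -0.2, -3.5]
grip_width: 0.0349
finger_force: 40.9
```

```bash
python3 feel.py
```

```text
[-0.08  0.11 -4.1 ] [0.039 0.06  0.01 ] [0.014 0.035 0.022] M.h [-0.12  -0.071 -0.034 -0.079 -0.074 -0.1   -0.046 -0.045] COM along tool x (mm):  17.363862676630518
21.0 [ 0.5156 -0.3452  0.1217] [ 3.141e+00  1.000e-03 -6.710e-01] 0.03497729851244419
```

Run:
```python
from h import *
r=np.radians;a=[.5156,-.3452,.1217];b=[.626,.156,.25]
P=[a,[.52,-.2,.22],[.54,-.02,.25],b];Y=[-38.4,30,98.6,167.5]
for i,n in enumerate((8,8,9)): plan(P[i],r(Y[i]),P[i+1],r(Y[i+1]),n)
```

```text
ROW TOO BIG [-0.9 -1.6 -1.2] -8.6
ROW TOO BIG [-0.3 -1.8 -1.2] -8.6
ROW TOO BIG [ 0.2 -1.8 -1.2] -8.6
ROW TOO BIG [ 0.7 -1.7 -1.2] -8.6
[[-1.1, -1.5, -1.2], [-0.9, -1.6, -1.2], [-0.6, -1.7, -1.2], [-0.3, -1.8, -1.2], [-0.1, -1.8, -1.3], [0.2, -1.8, -1.2], [0.4, -1.7, -1.3], [0.7, -1.7, -1.2]] [-8.5, -8.6, -8.5, -8.6, -8.5, -8.6, -8.5, -8.6] [ 0.5195 -0.2     0.2197] 30.0
ROW TOO BIG [ 1.3 -1.8 -0.4] -8.6
ROW TOO BIG [ 1.6 -1.6 -0.4] -8.6
ROW TOO BIG [ 1.8 -1.3 -0.4] -8.6
ROW TOO BIG [ 2.  -1.1 -0.4] -8.6
ROW TOO BIG [ 2.2 -0.7 -0.3] -8.6
ROW TOO BIG [ 2.3 -0.1 -0.3] -8.6
[[1.3, -1.8, -0.4], [1.6, -1.6, -0.4], [1.8, -1.3, -0.4], [2.0, -1.1, -0.4], [2.2, -0.7, -0.3], [2.2, -0.4, -0.4], [2.3, -0.1, -0.3], [2.3, 0.2, -0.4]] [-8.6, -8.6, -8.6, -8.6, -8.6, -8.5, -8.6, -8.5] [ 0.5398 -0.0197  0.25  ] 98.6
[[1.8, 1.2, 0.0], [1.6, 1.5, 0.0], [1.4, 1.7, 0.0], [1.2, 1.8, 0.0], [0.9, 2.0, 0.0], [0.6, 2.1, 0.0], [0.4, 2.1, 0.0], [0.1, 2.2, 0.0], [-0.3, 2.1, 0.0]] [-7.7, -7.7, -7.6, -7.6, -7.7, -7.6, -7.7, -7.6, -7.7] [0.6261 0.1556 0.25  ] 167.5
```

Use 8.5 throughout; residual corrected at the end.

{"fn": "move_arm", "kwargs": {"gripper": [0.2,0.2,0.2,0.2,0.2,0.2,0.2,0.2], "linear": [[-1.1,-1.5,-1.2],[-0.9,-1.6,-1.2],[-0.6,-1.7,-1.2],[-0.3,-1.8,-1.2],[-0.1,-1.8,-1.3],[0.2,-1.8,-1.2],[0.4,-1.7,-1.3],[0.7,-1.7,-1.2]], "twist": [-8.5,-8.5,-8.5,-8.5,-8.5,-8.5,-8.5,-8.5]}}

```text
clock: 21.9
position: [0.5201, -0.1997, 0.2208]
tool_rot: [3.141, 0.0, 0.522]
force: [0.3, 0.2, -4.6]
grip_width: 0.0351
finger_force: 41.1
```

{"fn": "move_arm", "kwargs": {"gripper": [0.2,0.2,0.2,0.2,0.2,0.2,0.2,0.2], "linear": [[1.3,-1.8,-0.4],[1.6,-1.6,-0.4],[1.8,-1.3,-0.4],[2.0,-1.1,-0.4],[2.2,-0.7,-0.3],[2.2,-0.4,-0.4],[2.3,-0.1,-0.3],[2.3,0.2,-0.4]], "twist": [-8.5,-8.5,-8.5,-8.5,-8.5,-8.5,-8.5,-8.5]}}

```text
clock: 22.7
position: [0.5424, -0.0195, 0.2503]
tool_rot: [-3.141, 0.0, 1.708]
force: [0.8, 0.0, -3.8]
grip_width: 0.035
finger_force: 41.1
```

Run:
```python
from h import *
from workcell import viewer,monitor
viewer.grab_frame("side");viewer.grab_frame("side")
o=monitor.observe();r=np.radians;print(o["position"],np.degrees(o["tool_rot"]),o["qpos"].round(2),o["force"])
plan(o["position"],o["tool_rot"][2],[.626,.156,.25],r(167.5),9)
```

```text
[ 0.54283695 -0.01718306  0.25052611] [ 1.79960396e+02 -7.29737085e-02  9.80420573e+01] [-0.33  0.39  0.34  1.81 -0.15  0.97  0.21] [ 0.33554768 -0.12220659 -3.44965542]
[[1.8, 1.2, 0.0], [1.6, 1.4, 0.0], [1.4, 1.6, 0.0], [1.2, 1.8, 0.0], [0.9, 1.9, 0.0], [0.6, 2.0, 0.0], [0.4, 2.1, 0.0], [0.1, 2.2, 0.0], [-0.2, 2.1, 0.1]] [-7.7, -7.7, -7.7, -7.7, -7.7, -7.7, -7.8, -7.7, -7.8] [0.6258 0.1562 0.2495] 167.5
```

{"fn": "move_arm", "kwargs": {"gripper": [0.2,0.2,0.2,0.2,0.2,0.2,0.2,0.2], "linear": [[1.8,1.2,0.0],[1.6,1.4,0.0],[1.4,1.6,0.0],[1.2,1.8,0.0],[0.9,1.9,0.0],[0.6,2.0,0.0],[0.4,2.1,0.0],[0.1,2.2,0.0]], "twist": [-7.7,-7.7,-7.7,-7.7,-7.7,-7.7,-7.8,-7.7]}}

```text
clock: 23.6
position: [0.6179, 0.1334, 0.25]
tool_rot: [-3.141, -0.0, 2.783]
force: [0.6, 0.4, -5.2]
grip_width: 0.0351
finger_force: 41.2
```

{"fn": "move_arm", "kwargs": {"gripper": [0.2,0.2,0.2], "linear": [[-0.2,2.1,0],[0,0,0],[0,0,0]], "twist": [-7.8,0,0]}}

```text
clock: 23.9
position: [0.6268, 0.1518, 0.2497]
tool_rot: [-3.141, -0.001, 2.913]
force: [-0.1, -1.0, -2.9]
grip_width: 0.0349
finger_force: 41.2
```

```bash
python3 feel.py
```

```text
[-0.04 -0.07 -3.59] [-0.027 -0.069 -0.01 ] [0.025 0.021 0.027] M.h [-0.06  -0.078 -0.104 -0.059 -0.082 -0.053 -0.102 -0.049] COM along tool x (mm):  20.395943313436344
24.25 [0.6268 0.1521 0.2505] [-3.142  0.     2.915] 0.03500903219601181
```

{"fn": "move_arm", "kwargs": {"gripper": [0.2,0.2,0.2,0.2,0.2,0.2,0.2], "linear": [[0,0.4,2.0],[0,0,2.5],[0.2,0,2.5],[0.2,0,1.5],[0,0,0.8],[0,0,0.5],[0,0,0.5]], "twist": [-0.5,0,0,0,0,0,0]}}

```text
clock: 25.05
position: [0.6244, 0.1574, 0.1478]
tool_rot: [3.141, 0.001, 2.924]
force: [-3.9, -0.1, 1.0]
grip_width: 0.0349
finger_force: 41.7
```

{"fn": "move_arm", "kwargs": {"gripper": [0.2,0.2,0.2], "linear": [[0,0,0.4],[0,0,0.4],[0,0,0.4]], "twist": [0,0,0]}}

```text
clock: 25.35
position: [0.6239, 0.1574, 0.1354]
tool_rot: [3.141, 0.0, 2.925]
force: [-3.1, 1.4, 0.8]
grip_width: 0.0352
finger_force: 41.6
```

{"fn": "move_arm", "kwargs": {"gripper": [0.2,0.2,0.2,0.2], "linear": [[0,0,0.4],[0,0,0.4],[0,0,0.4],[0,0,0.4]], "twist": [0,0,0,0]}}

```text
clock: 25.75
position: [0.6237, 0.1573, 0.1189]
tool_rot: [-3.141, -0.0, 2.924]
force: [-4.4, 0.5, 0.2]
grip_width: 0.0348
finger_force: 41.6
```

{"fn": "move_arm", "kwargs": {"gripper": [0.2,0.2,0.2,0.2], "linear": [[0,0,0.3],[0,0,0.3],[0,0,0.2],[0,0,0]], "twist": [0,0,0,0]}}

```text
clock: 26.15
position: [0.6238, 0.1573, 0.111]
tool_rot: [-3.141, -0.0, 2.924]
force: [-3.2, 0.9, -1.4]
grip_width: 0.0348
finger_force: 41.5
```

{"fn": "move_arm", "kwargs": {"gripper": [0.2,0.2], "linear": [[0,0,0.1],[0,0,0]], "twist": [0,0]}}

```text
clock: 26.35
position: [0.6239, 0.1573, 0.1103]
tool_rot: [3.142, 0.0, 2.924]
force: [-4.2, 0.7, -1.9]
grip_width: 0.0348
finger_force: 41.6
```

{"fn": "move_arm", "kwargs": {"gripper": [0.2,0.2], "linear": [[0,0,0.1],[0,0,0]], "twist": [0,0]}}

```text
clock: 26.55
position: [0.624, 0.1573, 0.1093]
tool_rot: [3.141, 0.0, 2.924]
force: [-3.2, 0.5, -0.9]
grip_width: 0.0348
finger_force: 41.6
```

{"fn": "move_arm", "kwargs": {"gripper": [0.2,0.2], "linear": [[0,0,0.1],[0,0,0]], "twist": [0,0]}}

```text
clock: 26.75
position: [0.624, 0.1572, 0.1083]
tool_rot: [3.142, 0.0, 2.924]
force: [-3.6, 1.2, -0.2]
grip_width: 0.0351
finger_force: 41.6
```

{"fn": "move_arm", "kwargs": {"gripper": [0.2,0.2], "linear": [[0,0,0.1],[0,0,0]], "twist": [0,0]}}

```text
clock: 26.95
position: [0.6241, 0.1573, 0.1082]
tool_rot: [3.141, 0.001, 2.924]
force: [-7.7, -0.0, 13.2]
grip_width: 0.0354
finger_force: 43.1
```

{"fn": "move_arm", "kwargs": {"gripper": [0.2,0.2], "linear": [[0,0,0.1],[0,0,0]], "twist": [0,0]}}

```text
clock: 27.15
position: [0.6241, 0.1572, 0.1081]
tool_rot: [3.141, 0.001, 2.924]
force: [-13.7, -1.0, 28.1]
grip_width: 0.0354
finger_force: 44.8
```

{"fn": "move_arm", "kwargs": {"gripper": [0.2,0.2,0.2,0.2,0.2,0.2,0.2,0.2], "linear": [[0,0,-0.2],[0.5,0,0.3],[0.5,0,0.3],[0.5,0,0.3],[0.5,0,0.3],[0.4,0,0.2],[0.4,0,0.2],[0,0,0]], "twist": [0,0,0,0,0,0,0,0]}}

```text
clock: 27.95
position: [0.5955, 0.1634, 0.0917]
tool_rot: [-3.141, -0.001, 2.925]
force: [-3.2, 1.4, -1.6]
grip_width: 0.035
finger_force: 41.5
```

{"fn": "move_arm", "kwargs": {"gripper": [0.2,0.2,0.2], "linear": [[0.3,0,0.2],[0.2,0,0.1],[0,0,0]], "twist": [0,0,0]}}

```text
clock: 28.25
position: [0.5913, 0.1644, 0.089]
tool_rot: [-3.141, -0.0, 2.925]
force: [-1.7, -0.1, -1.1]
grip_width: 0.0349
finger_force: 41.5
```

{"fn": "move_arm", "kwargs": {"gripper": [0.2,0.2,0.2], "linear": [[0.2,0,0.1],[0.2,0,0.1],[0,0,0]], "twist": [0,0,0]}}

```text
clock: 28.55
position: [0.5872, 0.1653, 0.087]
tool_rot: [-3.141, -0.001, 2.925]
force: [-2.6, 0.6, -1.8]
grip_width: 0.0351
finger_force: 41.4
```

{"fn": "move_arm", "kwargs": {"gripper": [0.2,0.2], "linear": [[0.2,0,0.1],[0,0,0]], "twist": [0,0]}}

```text
clock: 28.75
position: [0.5857, 0.1656, 0.0862]
tool_rot: [-3.141, 0.0, 2.924]
force: [0.3, 0.2, -2.3]
grip_width: 0.0355
finger_force: 41.3
```

{"fn": "move_arm", "kwargs": {"gripper": [0.2,0.2], "linear": [[0.2,0,0.1],[0,0,0]], "twist": [0,0]}}

```text
clock: 28.95
position: [0.5856, 0.1655, 0.0862]
tool_rot: [3.141, 0.004, 2.924]
force: [7.6, -2.9, 2.5]
grip_width: 0.035
finger_force: 41.9
```

{"fn": "move_arm", "kwargs": {"gripper": [0.2,0.2], "linear": [[0.2,0,0.1],[0,0,0]], "twist": [0,0]}}

```text
clock: 29.15
position: [0.5855, 0.1655, 0.0861]
tool_rot: [3.14, 0.007, 2.923]
force: [13.9, -7.1, 10.2]
grip_width: 0.0349
finger_force: 42.7
```

Against the lip. Relieve, release, retreat.

{"fn": "move_arm", "kwargs": {"gripper": [0.2,0.2,0.45,0.5,0.55,0.6,0.6], "linear": [[-0.2,0,-0.1],[0,0,0],[0,0,0],[0,0,0],[0,0,0],[0,0,0],[0,0,0]], "twist": [0,0,0,0,0,0,0]}}

```text
clock: 29.85
position: [0.5837, 0.1661, 0.0852]
tool_rot: [-3.142, -0.0, 2.925]
force: [0.0, -0.5, -0.0]
grip_width: 0.0513
finger_force: 0.0
```

{"fn": "move_arm", "kwargs": {"gripper": [0.6,0.6,0.6,0.6,0.6,0.6,0.6,0.6], "linear": [[0,0,-1],[0,0,-2],[0,0,-4],[0,0,-5],[0,0,-4],[0,3,-2],[0,0,0],[0,0,0]], "twist": [0,0,0,0,0,0,0,0]}}

```text
clock: 30.65
position: [0.5901, 0.1959, 0.2659]
tool_rot: [3.141, 0.001, 2.926]
force: [0.3, -0.2, -1.0]
grip_width: 0.051
finger_force: 0.0
```

{"fn": "move_arm", "kwargs": {"gripper": [0.6,0.6,0.6,0.6,0.6,0.6,0.6,0.6], "linear": [[0,-4,0],[0,-4,0],[0,-4,0],[0,-4,0],[0,-4,0],[0,-4,0],[0,-4,0],[0,0,0]], "twist": [0,0,0,0,0,0,0,0]}}

```text
clock: 31.45
position: [0.5278, -0.0841, 0.265]
tool_rot: [-3.139, -0.001, 2.917]
force: [1.1, 1.0, -0.3]
grip_width: 0.0513
finger_force: 0.0
```

Run:
```python
from h import *
from workcell import viewer,monitor
for i in range(3): f=viewer.grab_frame("side")
g=viewer.grab_frame("top")
A=cv2.resize(f["img"][95:205,215:315],(400,440),interpolation=2);B=cv2.resize(g["img"][140:250,175:275],(400,440),interpolation=2)
cv2.imwrite("pics/end.png",cv2.convertScaleAbs(np.hstack([A,B]),alpha=1.8)[...,::-1]);print(monitor.observe()["position"])
```

```text
[ 0.52977162 -0.07740597  0.26494587]
```

View pics/end.png

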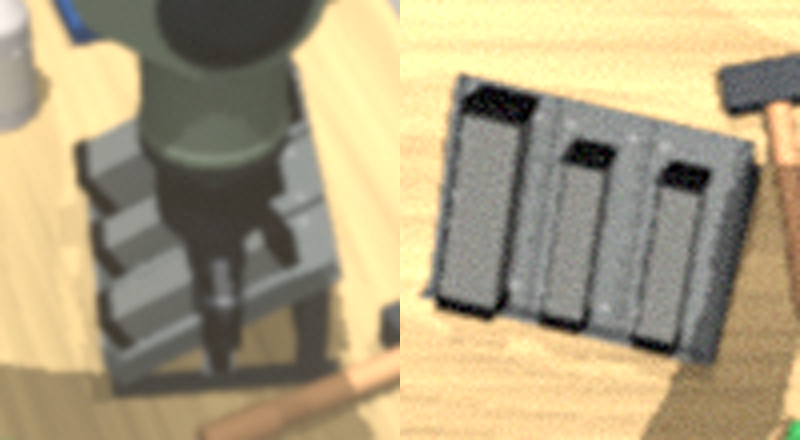

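The top view shows all three tubes in their lanes. The lower caps of the two I placed sit at about (563,322) and (655,345) in the crop, both at the lip, and the tubes lie straight along the lanes. The gripper is clear, so I'm handing in.

```bash
python3 -c "
from workcell import bot
print(bot.job_done())"
```

```text
the job is handed in; nothing more can be done
None
```

Both tubes are in their lanes (one middle, one right), flat against the front lip with the end that felt heavier down, and the job was handed in at about 32 s; no verdict came back.

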